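Shut the topping station

ROBOT

A 7-joint arm with a two-finger parallel gripper is mounted at the origin on the work surface. World frame = base frame: x ahead of the robot, y to its left, z up, the work surface at z = 0. Lengths are in m, angles in rad, forces in N, time in s.
With the tool pointing down it reaches from about 0.425 to 0.875 m from the base axis. Payload 8.4 kg.
Tool frame: the origin (TCP) lies at the very end of the fingers, on their centre line; the grasp point (between the pads) lies 19 mm behind it; z points along the fingers, y is the direction in which the jaws open and shut (so a half turn about z gives the same grasp; the last joint's range is limited). The gripper opens to 85 mm and grips with 20 to 120 N. Pads are 22 mm wide; open, the fingers measure 114 mm over their backs; the gripper's body (76 mm by 85 mm) begins 54 mm behind the grasp point. The pads swing forward as they close: fully open they stand 13 mm farther back than shut.
Start: joints at [-1.441, 0.333, 0.04, 1.465, -0.013, 1.343, -0.059], TCP at [0.147, 0.633, 0.231] pointing down, gripper open.
Joint ranges: [-2.58, 2.58], [-0.38, 2.09], [-1.3, 1.39], [0.25, 2.4], [-1.5, 4.64], [0.08, 2.09], [-2.65, 2.65]. Speed limits (rad/s): [2.22, 2.22, 2.79, 2.79, 3.14, 3.14, 3.14].

INTERFACE

Orientations are given as [roll, pitch, yaw] about the fixed x, y, z axes, in that order (R = Rz(yaw) Ry(pitch) Rx(roll)).
In Python, from workcell import * gives the robot as it stands.
- The arm moves only by the tool jog_arm, never from a script. Its argument "motion" is a list of rows, each an object of numbers: "dx", "dy", "dz": the shift along the tool's x, y, z in cm; "rx", "ry", "rz": the turn, a rotation vector about the tool's x, y, z in rad; "jaw": the gripper's target within -1 to 1 (fully open at 1, half-way at 0, shut at -1). A call has 1 to 12 rows; each row shifts and turns the commanded pose from where the row before left it, along the tool's axes as they then stand; what a row does not reach is not made up. A row lasts 1/8 s, in which the tool goes at most 62.5 mm and 10.7 degrees, less where a joint would pass 70% of its speed; a pose out of reach is approached as far as the arm can. A call with a gripper value outside its range is refused whole. The fingers move at their own pace and stop on an object; "newtons" is the grip in N (left out, the last holds). Time passes only in rows, so rows that do not move let the fingers close. It gives the time, the measured TCP pose, the force and the opening at its end, in the units of the state.
- get_state(): the state, without advancing time (a new reading comes with each control period).
- capture(name): name is "scene" or "top" or "wrist"; returns (picture, depth): 400x640x3 uint8, red, green, blue; 400x640 float32, m along the optical axis (not along the pixel's ray), 0 where there is no reading.
- calibration(name): a dict with "K" (3x3 intrinsics, pixels), "eye" and "rotation" of the camera in the world; the wrist camera has in their place "T_tool_cam" (4x4, takes a point from camera to tool coordinates, whose origin is the TCP and whose axes are the flange's). Camera axes: x right, y up, looking along -z (the intrinsics and any distortion apply to the point x, -y, -z); pixel columns grow to the right and rows downward; lengths in m; the calibration is good to about 2 mm. A picture is of the moment at which its call begins: read the wrist's pose just before it. calibration takes no time and is no camera call.
- finish_job(): hands the job in, once; it reports no verdict.
The state is a dict: "clock": time; "qpos": joint angles; "qd": joint speeds; "joint_torque": joint torques, N m; "position": TCP position; "orientation": TCP orientation; "wrist_force": force on the tool from outside, world axes, zero at the start; "wrist_torque": the same for the moment, N m; "opening": finger opening in m.
Only numpy, scipy, OpenCV 4.12 (cv2) and the standard library are available. Lean on these libraries where they do the work, as an engineer would, in place of code of your own. Each camera call takes 0.05 s, during which the arm holds its last target.

TASK

Serving is over: push the two raised lids of the steel topping station down with your fingertips until each is fully shut, without letting them slam. Press on their outer faces only: no pinching or lifting, and keep out of the food side of the lids and the pans. Do not shove the station, leave its middle lid shut and the shaker, squeeze bottle and chimney cake where they stand, and finish with the hand clear.

Things in the scene. Friction and masses are not known exactly. Their poses are not given: they have to be found in the camera images.
- station: brushed-steel topping station standing loose on rubber feet (4.5 kg; each lid 0.2 kg): box 216 mm deep (x), 366 wide (y), rim 105 high; three pans side by side, each under its own flip lid; the left and right lids stand open, the middle one is shut. Origin: centre of its underside. Its x points to its back (hinge side, away from the robot), y to the robot's left; within 0.5 rad of square
- lid_left (a joint): angle of the left lid (the robot's left; station y +112 mm), rad: 0 = shut, lying level on the rim; it grows as the lid is raised; starts at 0.4 to 1.5 (1.57 would be upright); stop at 1.8. The hinge is stiff: the lid stays wherever it is left and must be pushed all the way, with 2 to 4 N near its front edge. It does not spring back
- lid_left_hinge (a point): middle of the left lid's hinge axis, which runs along the station's y: at station x +90, y +112, z 112 mm. The point's axes turn with the lid: x runs in the lid's plane from its front edge towards the hinge, z is the outward normal of its outer face
- lid_left_push (a point): a point on the outer (steel) face of the left lid, 150 mm from the hinge axis towards the front edge and mid-width. The outer face is flat, 106 mm wide and lies 8 mm from the hinge axis along the lid's outward normal; when shut it is the top of the lid, 120 mm above the counter
- lid_left_edge (a point): middle of the left lid's rolled front edge (bead 10 mm thick), 192 mm from the hinge axis. The lid is 12 mm thick with its liner; neighbouring lids are 6 mm apart
- lid_left_inside: white food-side liner, 150 x 86 mm, on the inner face of the left lid; not to be touched. Its origin lies on the hinge axis
- lid_right (a joint): angle of the right lid (the robot's right; station y -112 mm), rad: 0 = shut, lying level on the rim; it grows as the lid is raised; starts at 0.4 to 1.5 (1.57 would be upright); stop at 1.8. The hinge is stiff: the lid stays wherever it is left and must be pushed all the way, with 2 to 4 N near its front edge. It does not spring back
- lid_right_hinge (a point): middle of the right lid's hinge axis, which runs along the station's y: at station x +90, y -112, z 112 mm. The point's axes turn with the lid: x runs in the lid's plane from its front edge towards the hinge, z is the outward normal of its outer face
- lid_right_push (a point): a point on the outer (steel) face of the right lid, 150 mm from the hinge axis towards the front edge and mid-width. The outer face is flat, 106 mm wide and lies 8 mm from the hinge axis along the lid's outward normal; when shut it is the top of the lid, 120 mm above the counter
- lid_right_edge (a point): middle of the right lid's rolled front edge (bead 10 mm thick), 192 mm from the hinge axis. The lid is 12 mm thick with its liner; neighbouring lids are 6 mm apart
- lid_right_inside: white food-side liner, 150 x 86 mm, on the inner face of the right lid; not to be touched. Its origin lies on the hinge axis
- lid_middle (a joint): angle of the middle lid, the same as the others, rad: 0 = shut; it starts shut and stays so
- lid_middle_inside: white liner on the underside of the middle lid, out of sight. Its origin lies on the hinge axis (station x +90, y 0, z 112 mm)
- pans: the three topping pans (each 164 x 100 x 65 mm, rims 101 mm above the counter), set in the station under the lids; not to be touched. Origin as the station's
- shaker: steel sugar shaker, 67 mm across, 121 mm tall, standing upright on the counter near the station (behind it, or to its left or right). Origin: centre of its underside
- squeeze_bottle: cream-coloured squeeze bottle with red nozzle, 58 mm across, 143 mm tall, standing upright on the counter near the station (behind it, or to its left or right). Origin: centre of its underside
- chimney_cake: finished chimney cake, a brown coiled tube of pastry, 79 mm across, 120 mm tall, standing upright on the counter near the station (behind it, or to its left or right). Origin: centre of its underside
Things that resemble listed ones, but are neither listed nor needed, are in the scene too. What is shaped like the chimney_cake but green or turquoise is not meant.

How it is judged:
At the end, for the whole second after the job is handed in: All three lids are shut (within 0.04 rad, about 7 mm at the front edge); the station stands level and still within 20 mm of where it was; shaker, squeeze bottle and cake stand upright within 30 mm of where they were (value of joint each of lid_left, lid_middle, lid_right below 0.04 rad and linear speed of station below 0.02 m/s and distance of station from where it was at the start of the episode below 0.02 m and angle between station's own z axis and vertical below 0.03 rad and distance of each of shaker, squeeze_bottle, chimney_cake from where it was at the start of the episode below 0.03 m and angle between each of shaker, squeeze_bottle, chimney_cake's own z axis and vertical below 0.1 rad); the robot touches nothing.
It fails at once if a lid slams (closes faster than 3 rad/s) (velocity of joint any of lid_left, lid_right below -3 rad/s).
It fails at once if a lid is lifted: the middle one raised by 0.08 rad, or a raised one opened past 1.6 rad (value of joint lid_middle above 0.08 rad or value of joint any of lid_left, lid_right above 1.6 rad).
It fails at once if the robot touches the food side of a lid, or a pan (hooking, pinching or prising) (contact force between any of the fingers, the arm and lid_left_inside above 0.5 N or contact force between any of the fingers, the arm and lid_middle_inside above 0.5 N or contact force between any of the fingers, the arm and lid_right_inside above 0.5 N or contact force between any of the fingers, the arm and pans above 0.5 N).
It fails at once if the station is shoved more than 20 mm, lifted or tipped (distance of station from where it was at the start of the episode above 0.02 m or height (world z) of station above 0.012 m or angle between station's own z axis and vertical above 0.1 rad).
It fails at once if the shaker, squeeze bottle or cake is moved more than 30 mm, lifted or knocked over (distance of any of shaker, squeeze_bottle, chimney_cake from where it was at the start of the episode above 0.03 m or angle between any of shaker, squeeze_bottle, chimney_cake's own z axis and vertical above 0.4 rad).
It also fails if it takes over 61 s, if anything falls off the work surface, if the arm or the gripper's body presses on something with over 40 N, if the wrist force passes 120 N, or if a joint passes its speed limit or range.

## Working session

There is one attempt and no reset: what is moved stays moved. The work goes in short steps, Python scripts to look and compute and a tool call to move; the robot and the scene stay as the last step left them, time stands still between calls to the robot, and variables do not carry over. Pictures are saved under pics/ and viewed, and the job is handed in when it is done.

Besides the shell and the picture viewer there is one more tool, called after "Request:" by a JSON object that holds its "fn" and its "kwargs". jog_arm: Moves the arm, as the interface text tells. Its arguments: {"type":"object","properties":{"motion":{"type":"array","items":{"type":"object","properties":{"dx":{"type":"number"},"dy":{"type":"number"},"dz":{"type":"number"},"rx":{"type":"number"},"ry":{"type":"number"},"rz":{"type":"number"},"jaw":{"type":"number"}}}},"newtons":{"type":"number"}},"required":["motion"]}

```bash
mkdir -p pics; ls
python3 - <<'E'
from workcell import *
import cv2,numpy as np
np.set_printoptions(precision=4,suppress=True)
print(get_state())
for n in ("scene","top"):
    im,d=capture(n); cv2.imwrite(f"pics/{n}0.png",im[:,:,::-1]); np.savez(f"{n}0.npz",im=im,d=d)
    print(n,calibration(n))
E
```

```text
pics
{'clock': 0.0, 'qpos': array([-1.4412,  0.3339,  0.0399,  1.4663, -0.0134,  1.3433, -0.0585]), 'qd': array([ 0.0013, -0.0009,  0.0002,  0.0007,  0.0012,  0.0003,  0.0012]), 'joint_torque': array([  0.0001, -65.8546,   1.3656, -40.5563,   0.0167,   0.0125,
        -0.    ]), 'position': array([0.1473, 0.6326, 0.2304]), 'orientation': array([-3.14  ,  0.0001,  2.9128]), 'wrist_force': array([-0.4249, -0.7101, -0.404 ]), 'wrist_torque': array([-0.0295,  0.0016, -0.0091]), 'opening': 0.08570509566293062}
scene {'K': array([[408.7579,   0.    , 318.6805],
       [  0.    , 408.7579, 193.1097],
       [  0.    ,   0.    ,   1.    ]]), 'eye': array([ 1.0024, -0.3185,  1.1384]), 'rotation': array([0.5288, 0.0148, 0.944 ])}
top {'K': array([[475.3209,   0.    , 318.6255],
       [  0.    , 475.3209, 208.2875],
       [  0.    ,   0.    ,   1.    ]]), 'eye': array([0.3933, 0.0594, 1.3786]), 'rotation': array([ 0.0824, -0.0252, -1.586 ])}
```

View pics/scene0.png

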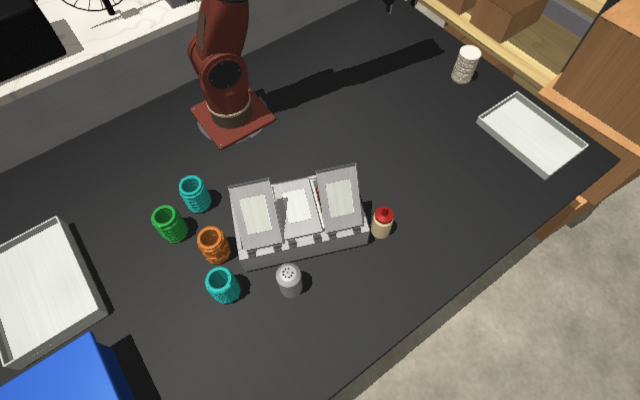

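View pics/top0.png

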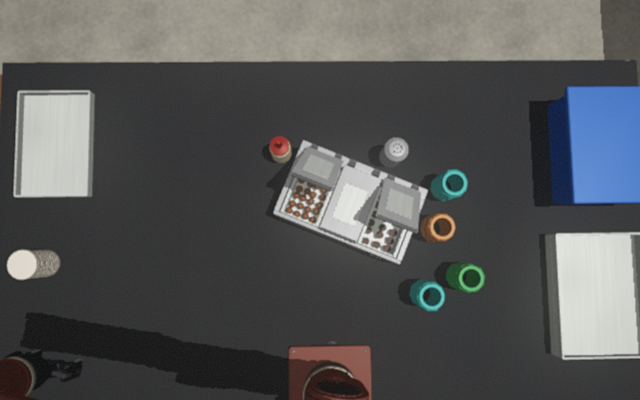

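The top view shows the station at (350,200), with its hinges towards the top of the image. The left lid is at (317,167) and the right lid at (400,203). The shaker is at (396,150), the bottle at (280,150) and the brown cake at (438,228). The cake lookalikes are turquoise at (450,185) and (428,295), and green at (465,278). Next I'll measure from the depth.

```bash
cat > h.py <<'E'
import numpy as np, cv2
from scipy.spatial.transform import Rotation as Ro
np.set_printoptions(precision=4,suppress=True)
def cloud(d,K,R,t):
    v,u=np.mgrid[0:d.shape[0],0:d.shape[1]]
    p=np.stack([(u-K[0,2])/K[0,0]*d,-(v-K[1,2])/K[1,1]*d,-d],-1)
    return p@R.T+t
E
python3 - <<'E'
from h import *
from workcell import *
for n in("top","scene"):
    z=np.load(n+"0.npz");c=calibration(n);d=z['d']
    P=cloud(d,c['K'],Ro.from_euler('xyz',c['rotation']).as_matrix(),c['eye'])
    np.save(n+"P.npy",P)
    px=dict(top=dict(table=(250,300),mid=(350,200),left=(317,167),right=(400,203),lF=(322,150),shaker=(396,145),bottle=(280,143),cake=(427,228),tq=(453,172)),scene=dict(table=(400,300),mid=(298,205),left=(340,190),right=(257,210),shaker=(288,270),bottle=(383,212)))[n]
    for k,(u,v) in px.items(): print(n,k,P[v,u])
P=np.load("topP.npy");im=np.load("top0.npz")['im']
crop=cv2.resize(im[120:280,250:480],None,fx=3.4,fy=3.4,interpolation=cv2.INTER_CUBIC)
cv2.imwrite("pics/crop.png",crop[:,:,::-1])
im=np.load("scene0.npz")['im']
crop=cv2.resize(im[140:310,180:420],None,fx=3.3,fy=3.3,interpolation=cv2.INTER_CUBIC)
cv2.imwrite("pics/crop2.png",crop[:,:,::-1])
E
```

```text
top table [ 0.2463  0.2231 -0.0023]
top mid [ 0.5175 -0.0576  0.1239]
top left [0.5928 0.0308 0.2076]
top right [ 0.5014 -0.1768  0.1941]
top lF [0.6569 0.0141 0.1049]
top shaker [ 0.665  -0.185   0.1222]
top bottle [0.6702 0.1261 0.1365]
top cake [ 0.4409 -0.2658  0.1046]
top tq [ 0.5911 -0.3394  0.1142]
scene table [ 0.868   0.0383 -0.0009]
scene mid [ 0.5088 -0.0522  0.1209]
scene left [0.584  0.0365 0.2174]
scene right [ 0.4975 -0.1677  0.2028]
scene shaker [ 0.6523 -0.1821  0.1212]
scene bottle [0.671  0.1237 0.1285]
```

View pics/crop.png

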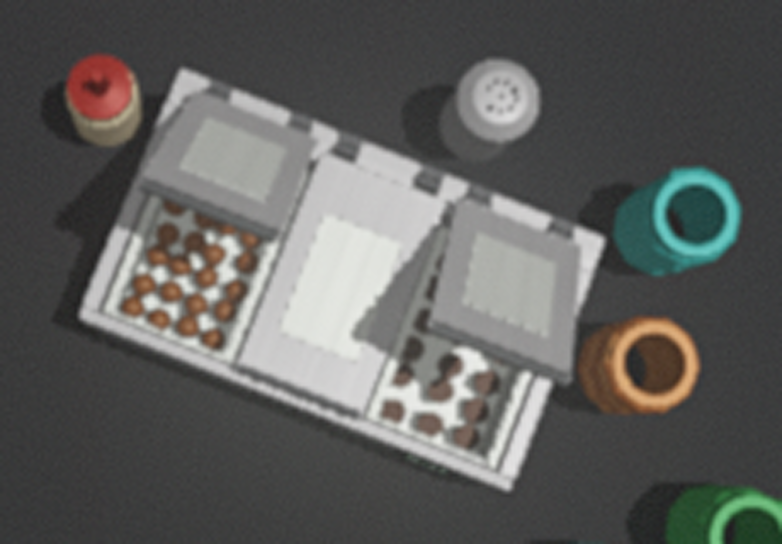

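View pics/crop2.png

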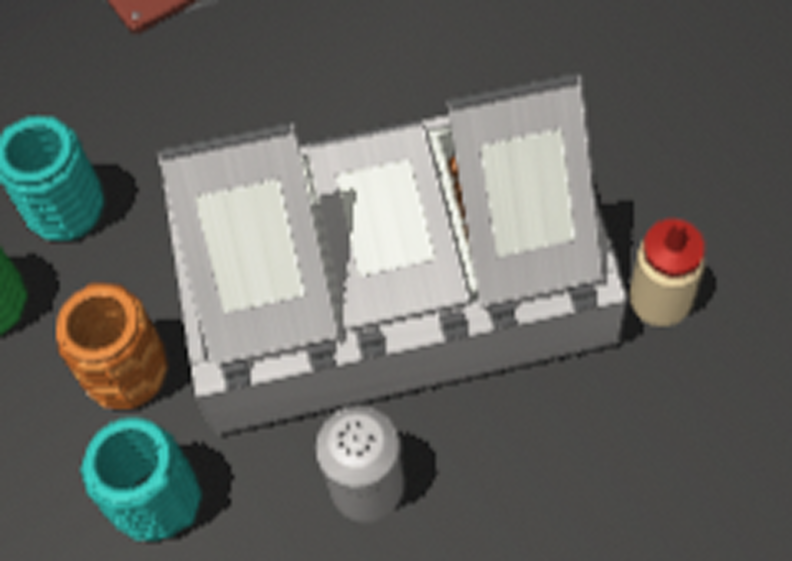

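Run:
```python
from h import *
from workcell import *
c=calibration("top");K=c['K'];R=Ro.from_euler('xyz',c['rotation']).as_matrix();e=c['eye']
cor=np.array([(180,68),(80,320),(513,490),(605,240)])/3.4+[250,120]
W=[]
for u,v in cor:
    r=R@np.array([(u-K[0,2])/K[0,0],-(v-K[1,2])/K[1,1],-1]); W.append((e+r*(0.105-e[2])/r[2])[:2])
W=np.array(W);BL,FL,FR,BR=W
print(W, [np.linalg.norm(a) for a in(BL-FL,FR-FL,BR-BL,BR-FR)])
ctr=W.mean(0); yv=(FL-FR)+(BL-BR); xv=(BL-FL)+(BR-FR)
y1=np.arctan2(-yv[0],yv[1]); y2=np.arctan2(xv[1],xv[0]); print("yaw",y1,y2,"ctr",ctr)
yaw=(y1*366+y2*216)/(582)
for n in("top","scene"):
    P=np.load(n+"P.npy").reshape(-1,3)
    Rz=Ro.from_euler('z',yaw).as_matrix()
    Q=(P-[*ctr,0])@Rz
    for nm,y0 in(("left",.112),("right",-.112),("mid",0)):
        m=(abs(Q[:,1]-y0)<.045)&(Q[:,0]>-.12)&(Q[:,0]<.08)&(Q[:,2]>(.14 if y0 else .112))&(Q[:,2]<.35)
        q=Q[m]
        for _ in range(3):
            mu=q.mean(0);U,S,V=np.linalg.svd(q-mu,full_matrices=False);nn=V[2]*np.sign(V[2][2])
            q=q[abs((q-mu)@nn)<.005]
        th=np.arctan2(nn[0],nn[2])
        # off hinge
        h=np.array([.09,y0,.112])
        print(n,nm,len(q),"normal",nn,"theta",th,"offset from hinge",(mu-h)@nn,"maxs",((q-h)@np.array([-np.cos(th),0,np.sin(th)])).max())
    # objects
for n,lo,hi in(("shaker",0,0),):
    pass
P=np.load("topP.npy")
for k,(u,v),r,z0 in(("shaker",(396,150),.05,.1),("bottle",(280,150),.045,.07),("cake",(438,228),.06,.09),("tq",(452,183),.06,.09)):
    q=P[v-30:v+30,u-30:u+30].reshape(-1,3);c0=P[v,u]
    q=q[(q[:,2]>z0)&(q[:,2]<.16)]
    q=q[np.linalg.norm(q[:,:2]-np.median(q[:,:2],0),axis=1)<r]
    print(k,q.min(0),q.max(0))
np.save("st.npy",[*ctr,yaw])
```

```text
[[ 0.6849  0.0655]
 [ 0.484   0.1468]
 [ 0.3453 -0.1922]
 [ 0.5423 -0.2718]] [np.float64(0.21678682456653053), np.float64(0.36621431229164025), np.float64(0.3661625064963064), np.float64(0.2125026208774666)]
yaw -0.394150813665572 -0.3842697510271812 ctr [ 0.5141 -0.0629]
top left 1064 normal [ 0.8219 -0.005   0.5696] theta 0.9647621415741165 offset from hinge 0.010129780537046867 maxs 0.19435630149224056
top right 1297 normal [ 0.7573 -0.0077  0.653 ] theta 0.8592276839458994 offset from hinge 0.008929426561087021 maxs 0.19622863035640098
top mid 2169 normal [-0.0018 -0.0023  1.    ] theta -0.0018378146658229097 offset from hinge 0.008119918470781569 maxs 0.191510862048813
scene left 1857 normal [ 0.8249 -0.0016  0.5653] theta 0.9700040495288073 offset from hinge 0.01002933157199408 maxs 0.19233287554233505
scene right 2055 normal [ 0.7597 -0.0026  0.6503] theta 0.8628591954291985 offset from hinge 0.009385620780830793 maxs 0.19251829739451004
scene mid 1736 normal [ 0.0017 -0.0024  1.    ] theta 0.001675437356386862 offset from hinge 0.008357079186939828 maxs 0.19167876979641177
shaker [ 0.5897 -0.2184  0.1004] [ 0.6878 -0.151   0.1268]
bottle [0.6221 0.0737 0.0701] [0.6962 0.1593 0.1493]
cake [ 0.4054 -0.3367  0.0906] [ 0.4877 -0.2454  0.1226]
tq [ 0.5242 -0.3791  0.0903] [ 0.5972 -0.3024  0.121 ]
```

Request:
{"fn": "jog_arm", "kwargs": {"motion": [{"dz": -5.5,"jaw": -1},{"dz": -5.5,"rz": 0.163},{"dz": -5.5},{"dx": -4.5,"dy": -2.75},{"dx": -4.5,"dy": -2.75},{"dx": -4.5,"dy": -2.75},{"dx": -4.5,"dy": -2.75},{"dx": -4.5,"dy": -2.75},{"dx": -4.5,"dy": -2.75},{"dx": -4.5,"dy": -2.75},{"dx": -4.5,"dy": -2.75}]}}

```text
invalid input
```

```bash
cat > st.py <<'E'
from h import *
from workcell import *
s=get_state();x,y,w=np.load("st.npy")
R=Ro.from_euler('z',w).as_matrix()
p=s['position'];T=Ro.from_euler('xyz',s['orientation']).as_matrix()
print("t",s['clock'],"pos",p,"station mm",1000*(R.T@(p-[x,y,0])),"tool axes in station (cols)\n",R.T@T,"\nF station",R.T@s['wrist_force'],"q",s['qpos'],"open",s['opening'])
E
python3 st.py
```

```text
t 0.1 pos [0.1474 0.6327 0.2305] station mm [-603.9521  503.6184  230.5382] tool axes in station (cols)
 [[-0.987  -0.161   0.0003]
 [-0.161   0.987  -0.0014]
 [-0.0001 -0.0014 -1.    ]] 
F station [ 0.2524  0.7501 -0.1036] q [-1.4412  0.3338  0.0399  1.4661 -0.0134  1.3433 -0.0585] open 0.08513031154277967
```

Request:
{"fn": "jog_arm", "kwargs": {"motion": [{"dx": 0,"dy": 0,"dz": -5.5,"rx": 0,"ry": 0,"rz": 0,"jaw": -1},{"dx": 0,"dy": 0,"dz": -5.5,"rx": 0,"ry": 0,"rz": 0.163,"jaw": -1},{"dx": 0,"dy": 0,"dz": -5.5,"rx": 0,"ry": 0,"rz": 0,"jaw": -1}], "newtons": 20}}

```text
clock: 0.48
position: [0.1473, 0.6327, 0.3977]
orientation: [-3.141, 0.0, 2.747]
wrist_force: [0.2, 1.0, 0.3]
opening: 0.032
```

Request:
{"fn": "jog_arm", "kwargs": {"motion": [{"dx": -4.5,"dy": -2.75,"jaw": -1},{"dx": -4.5,"dy": -2.75,"jaw": -1},{"dx": -4.5,"dy": -2.75,"jaw": -1},{"dx": -4.5,"dy": -2.75,"jaw": -1},{"dx": -4.5,"dy": -2.75,"jaw": -1},{"dx": -4.5,"dy": -2.75,"jaw": -1},{"dx": -4.5,"dy": -2.75,"jaw": -1}], "newtons": 20}}

```text
invalid input
```

```bash
python3 st.py
```

```text
t 0.475 pos [0.1473 0.6327 0.3977] station mm [-603.9693  503.6103  397.6831] tool axes in station (cols)
 [[-1.      0.0037  0.0002]
 [ 0.0037  1.     -0.0007]
 [-0.0002 -0.0007 -1.    ]] 
F station [-0.1588  1.0365  0.3351] q [-1.4641  0.3097  0.0752  1.1642 -0.023   1.6692 -0.2181] open 0.03200982895429997
```

Request:
{"fn": "jog_arm", "kwargs": {"motion": [{"dx": -4.5,"dy": -2.75,"dz": 0,"rx": 0,"ry": 0,"rz": 0,"jaw": -1},{"dx": -4.5,"dy": -2.75,"dz": 0,"rx": 0,"ry": 0,"rz": 0,"jaw": -1},{"dx": -4.5,"dy": -2.75,"dz": 0,"rx": 0,"ry": 0,"rz": 0,"jaw": -1},{"dx": -4.5,"dy": -2.75,"dz": 0,"rx": 0,"ry": 0,"rz": 0,"jaw": -1},{"dx": -4.5,"dy": -2.75,"dz": 0,"rx": 0,"ry": 0,"rz": 0,"jaw": -1},{"dx": -4.5,"dy": -2.75,"dz": 0,"rx": 0,"ry": 0,"rz": 0,"jaw": -1},{"dx": -4.5,"dy": -2.75,"dz": 0,"rx": 0,"ry": 0,"rz": 0,"jaw": -1}], "newtons": 20}}

```text
clock: 1.35
position: [0.3658, 0.3331, 0.3961]
orientation: [-3.141, -0.0, 2.75]
wrist_force: [0.4, 0.3, 0.2]
opening: 0.0
```

```bash
python3 st.py
```

```text
t 1.35 pos [0.3658 0.3331 0.3961] station mm [-287.9403  309.7786  396.0936] tool axes in station (cols)
 [[-1.      0.0014 -0.0002]
 [ 0.0014  1.     -0.0002]
 [ 0.0002 -0.0002 -1.    ]] 
F station [0.2554 0.3788 0.1953] q [-1.1335 -0.0355  0.2964  1.5539  0.0102  1.6219  0.3421] open 2.5625551968023333e-06
```

Request:
{"fn": "jog_arm", "kwargs": {"motion": [{"dx": -4.7,"dy": -2.83,"dz": 0,"rx": 0,"ry": 0,"rz": 0,"jaw": -1},{"dx": -4.7,"dy": -2.83,"dz": 0,"rx": 0,"ry": 0,"rz": 0,"jaw": -1},{"dx": -4.7,"dy": -2.83,"dz": 0,"rx": 0,"ry": 0,"rz": 0,"jaw": -1},{"dx": -4.7,"dy": -2.83,"dz": 0,"rx": 0,"ry": 0,"rz": 0,"jaw": -1},{"dx": -4.7,"dy": -2.83,"dz": 0,"rx": 0,"ry": 0,"rz": 0,"jaw": -1},{"dx": -4.7,"dy": -2.83,"dz": 0,"rx": 0,"ry": 0,"rz": 0,"jaw": -1},{"dx": -4.7,"dy": -2.83,"dz": 0,"rx": 0,"ry": 0,"rz": 0,"jaw": -1},{"dx": 0,"dy": 0,"dz": 0,"rx": 0,"ry": 0,"rz": 0,"jaw": -1}], "newtons": 20}}

```text
clock: 2.35
position: [0.5945, 0.0213, 0.3954]
orientation: [-3.138, 0.0, 2.743]
wrist_force: [0.0, 0.8, -0.1]
opening: -0.0002
```

```bash
python3 st.py
python3 - <<'E'
from h import *
from workcell import *
im,d=capture("wrist"); cv2.imwrite("pics/w1.png",im[:,:,::-1])
im,d=capture("scene"); cv2.imwrite("pics/s1.png",im[:,:,::-1])
E
```

```text
t 2.35 pos [0.5945 0.0213 0.3954] station mm [ 42.1868 108.4866 395.405 ] tool axes in station (cols)
 [[-1.      0.0085  0.0002]
 [ 0.0085  1.     -0.0032]
 [-0.0002 -0.0032 -1.    ]] 
F station [-0.2873  0.7126 -0.1423] q [-0.6876  0.2139  0.7148  1.3434 -0.1368  1.636   1.1787] open -0.000182287295462127
```

View pics/w1.png

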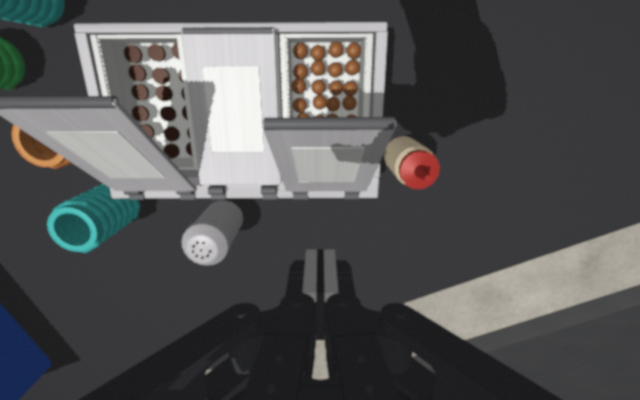

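View pics/s1.png

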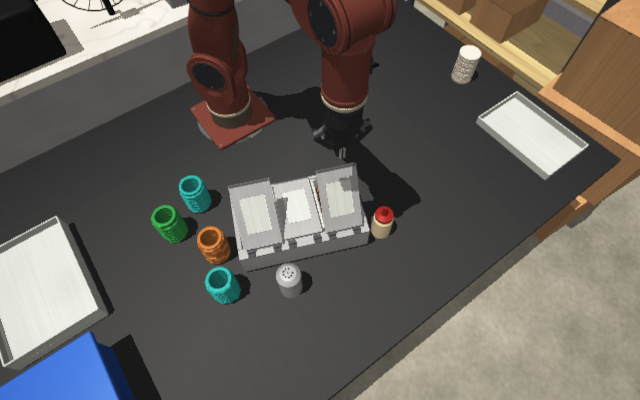

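```bash
python3 -c "
from workcell import *
print(calibration('wrist'))"
```

```text
{'K': array([[334.37982661,   0.        , 319.93772775],
       [  0.        , 334.37982661, 197.08388407],
       [  0.        ,   0.        ,   1.        ]]), 'T_tool_cam': array([[ 8.17536207e-04,  9.44443922e-01,  3.28671582e-01,
         8.48439965e-02],
       [ 9.99999485e-01, -5.74656497e-04, -8.36108032e-04,
        -9.57585323e-04],
       [-6.00783889e-04,  3.28672097e-01, -9.44443906e-01,
        -1.41824850e-01],
       [ 0.00000000e+00,  0.00000000e+00,  0.00000000e+00,
         1.00000000e+00]])}
```

Request:
{"fn": "jog_arm", "kwargs": {"motion": [{"dx": 0,"dy": 0.35,"dz": 5,"rx": 0,"ry": 0,"rz": 0,"jaw": -1},{"dx": 0,"dy": 0,"dz": 5,"rx": 0,"ry": 0,"rz": 0,"jaw": -1},{"dx": 0,"dy": 0,"dz": 5,"rx": 0,"ry": 0,"rz": 0,"jaw": -1},{"dx": 0.6,"dy": 0,"dz": 0.3,"rx": 0,"ry": 0,"rz": 0,"jaw": -1},{"dx": 0,"dy": 0,"dz": 0,"rx": 0,"ry": 0,"rz": 0,"jaw": -1}], "newtons": 20}}

```text
clock: 3.08
position: [0.5893, 0.0329, 0.2452]
orientation: [3.14, 0.001, 2.752]
wrist_force: [0.3, 0.2, 0.3]
opening: -0.0
```

```bash
python3 st.py
python3 - <<'E'
from h import *
from workcell import *
im,d=capture("scene"); cv2.imwrite("pics/s2.png",cv2.resize(im[100:300,200:440],None,fx=3,fy=3)[:,:,::-1])
E
cat > arc.py <<'E'
import numpy as np,sys
th0,d=map(float,sys.argv[1:3]); 
for t in np.arange(th0,-.06,-.1): print(round(t,3), np.round([90-d*np.cos(t)+8*np.sin(t)+11,112+d*np.sin(t)+8*np.cos(t)],1))
E
python3 arc.py .967 152
```

```text
t 3.075 pos [0.5893 0.0329 0.2452] station mm [ 33.0194 117.2635 245.2064] tool axes in station (cols)
 [[-1.     -0.0005  0.0009]
 [-0.0005  1.      0.0015]
 [-0.0009  0.0015 -1.    ]] 
F station [0.2238 0.3359 0.2524] q [-0.7075  0.2318  0.6871  1.6259 -0.1514  1.3364  1.1823] open -2.1263194380654408e-05
0.967 [ 21.3 241.7]
0.867 [  8.7 233.1]
0.767 [ -2.9 223.2]
0.667 [-13.5 212.3]
0.567 [-22.9 200.4]
0.467 [-31.1 187.6]
0.367 [-38. 174.]
0.267 [-43.5 159.8]
0.167 [-47.6 145.2]
0.067 [-50.1 130.2]
-0.033 [-51.2 115. ]
```

View pics/s2.png

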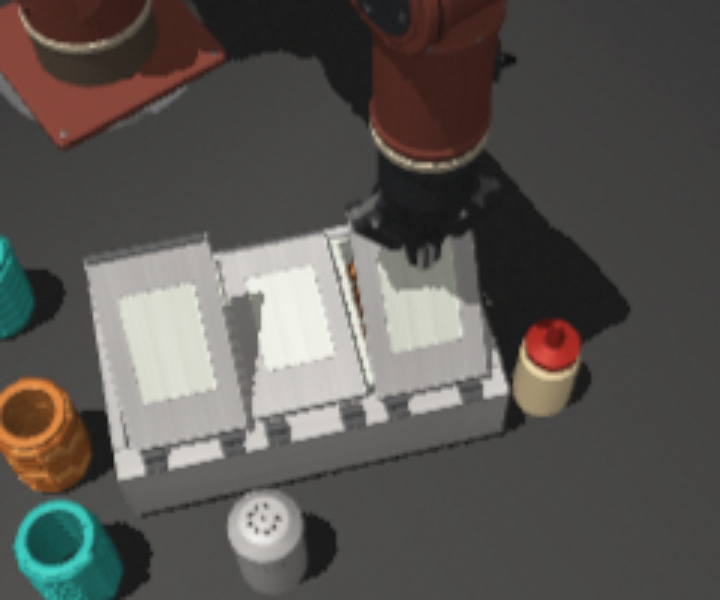

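The closed fingertips hover above the left lid's outer face at about (425,255) in the crop. Now I'll push gently along the arc.

Request:
{"fn": "jog_arm", "kwargs": {"motion": [{"dx": 1.2,"dy": -0.5,"dz": 0.4,"rx": 0,"ry": 0,"rz": 0,"jaw": -1},{"dx": 1.2,"dy": 0,"dz": 0.8,"rx": 0,"ry": 0,"rz": 0,"jaw": -1},{"dx": 0.6,"dy": 0,"dz": 0.5,"rx": 0,"ry": 0,"rz": 0,"jaw": -1},{"dx": 0.6,"dy": 0,"dz": 0.5,"rx": 0,"ry": 0,"rz": 0,"jaw": -1}], "newtons": 20}}

```text
clock: 3.62
position: [0.5536, 0.041, 0.2212]
orientation: [3.141, 0.0, 2.75]
wrist_force: [1.0, -1.3, 2.4]
opening: -0.0002
```

```bash
python3 st.py
python3 - <<'E'
from h import *
from workcell import *
im,d=capture("scene"); cv2.imwrite("pics/s3.png",cv2.resize(im[100:300,200:440],None,fx=3,fy=3)[:,:,::-1])
E
```

```text
t 3.625 pos [0.5536 0.041  0.2212] station mm [ -3.0521 111.1198 221.1751] tool axes in station (cols)
 [[-1.      0.0011  0.0001]
 [ 0.0011  1.      0.0003]
 [-0.0001  0.0003 -1.    ]] 
F station [ 1.4461 -0.785   2.432 ] q [-0.7558  0.1597  0.6766  1.7417 -0.1045  1.2763  1.1242] open -0.0001764399255741846
```

View pics/s3.png

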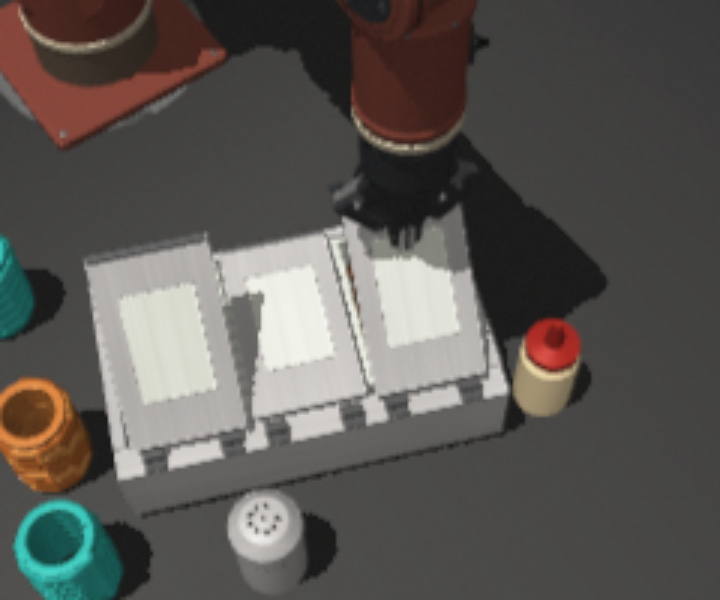

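Request:
{"fn": "jog_arm", "kwargs": {"motion": [{"dx": 0.5,"dy": 0,"dz": 0.45,"rx": 0,"ry": 0,"rz": 0,"jaw": -1},{"dx": 0.5,"dy": 0,"dz": 0.5,"rx": 0,"ry": 0,"rz": 0,"jaw": -1},{"dx": 0.5,"dy": 0,"dz": 0.6,"rx": 0,"ry": 0,"rz": 0,"jaw": -1},{"dx": 0.45,"dy": 0,"dz": 0.6,"rx": 0,"ry": 0,"rz": 0,"jaw": -1},{"dx": 0.4,"dy": 0,"dz": 0.65,"rx": 0,"ry": 0,"rz": 0,"jaw": -1},{"dx": 0.4,"dy": 0,"dz": 0.65,"rx": 0,"ry": 0,"rz": 0,"jaw": -1},{"dx": 0.35,"dy": 0,"dz": 0.7,"rx": 0,"ry": 0,"rz": 0,"jaw": -1},{"dx": 0.35,"dy": 0,"dz": 0.7,"rx": 0,"ry": 0,"rz": 0,"jaw": -1},{"dx": 0.3,"dy": 0,"dz": 0.7,"rx": 0,"ry": 0,"rz": 0,"jaw": -1},{"dx": 0.25,"dy": 0,"dz": 0.7,"rx": 0,"ry": 0,"rz": 0,"jaw": -1}], "newtons": 20}}

```text
clock: 4.92
position: [0.517, 0.0561, 0.1584]
orientation: [3.142, 0.0, 2.75]
wrist_force: [0.2, 1.1, -0.1]
opening: 0.0
```

```bash
python3 st.py
python3 - <<'E'
from h import *
from workcell import *
im,d=capture("scene"); cv2.imwrite("pics/s4.png",cv2.resize(im[100:300,200:440],None,fx=3,fy=3)[:,:,::-1])
E
```

```text
t 4.925 pos [0.517  0.0561 0.1584] station mm [-42.7008 111.1588 158.3608] tool axes in station (cols)
 [[-1.      0.0013  0.0001]
 [ 0.0013  1.      0.    ]
 [-0.0001  0.     -1.    ]] 
F station [-0.2565  1.0945 -0.0717] q [-0.793   0.1296  0.6528  1.9006 -0.0865  1.1392  1.071 ] open 3.730644092471662e-05
```

View pics/s4.png

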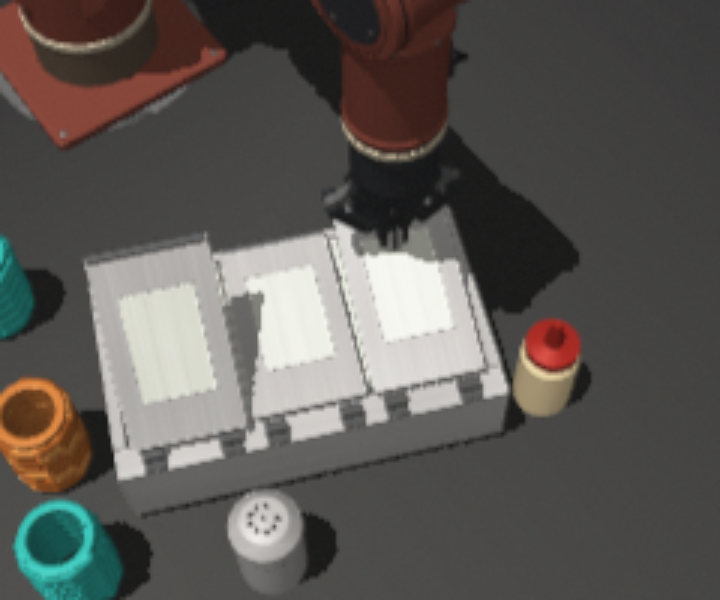

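Request:
{"fn": "jog_arm", "kwargs": {"motion": [{"dx": 0.25,"dy": 0,"dz": 0.7,"rx": 0,"ry": 0,"rz": 0,"jaw": -1},{"dx": 0.2,"dy": 0,"dz": 0.7,"rx": 0,"ry": 0,"rz": 0,"jaw": -1},{"dx": 0.15,"dy": 0,"dz": 0.7,"rx": 0,"ry": 0,"rz": 0,"jaw": -1},{"dx": 0.1,"dy": 0,"dz": 0.6,"rx": 0,"ry": 0,"rz": 0,"jaw": -1},{"dx": 0,"dy": 0,"dz": 0.5,"rx": 0,"ry": 0,"rz": 0,"jaw": -1},{"dx": 0,"dy": 0,"dz": 0.4,"rx": 0,"ry": 0,"rz": 0,"jaw": -1}], "newtons": 20}}

```text
clock: 5.72
position: [0.5103, 0.0588, 0.1224]
orientation: [-3.141, -0.001, 2.75]
wrist_force: [-1.3, -0.3, 0.6]
opening: 0.0001
```

```bash
python3 st.py
```

```text
t 5.725 pos [0.5103 0.0588 0.1224] station mm [-49.9312 111.0979 122.3552] tool axes in station (cols)
 [[-1.      0.0013 -0.0008]
 [ 0.0013  1.     -0.0003]
 [ 0.0008 -0.0003 -1.    ]] 
F station [-1.0574 -0.7739  0.6048] q [-0.7891  0.1598  0.6462  1.9534 -0.1099  1.0637  1.0837] open 8.840529096159757e-05
```

Request:
{"fn": "jog_arm", "kwargs": {"motion": [{"dx": 0,"dy": 0,"dz": 0.2,"rx": 0,"ry": 0,"rz": 0,"jaw": -1},{"dx": 0,"dy": 0,"dz": 0.2,"rx": 0,"ry": 0,"rz": 0,"jaw": -1},{"dx": 0,"dy": 0,"dz": 0,"rx": 0,"ry": 0,"rz": 0,"jaw": -1}], "newtons": 20}}

```text
clock: 6.1
position: [0.5106, 0.0588, 0.1199]
orientation: [3.141, -0.001, 2.75]
wrist_force: [-8.7, -0.9, 16.4]
opening: 0.0002
```

```bash
python3 st.py
```

```text
t 6.1 pos [0.5106 0.0588 0.1199] station mm [-49.6404 111.1866 119.9399] tool axes in station (cols)
 [[-1.      0.0014 -0.0008]
 [ 0.0014  1.      0.0006]
 [ 0.0008  0.0006 -1.    ]] 
F station [-7.6651 -4.1427 16.4136] q [-0.7874  0.1634  0.646   1.9555 -0.1137  1.0584  1.087 ] open 0.00015427263445815212
```

Request:
{"fn": "jog_arm", "kwargs": {"motion": [{"dx": 0,"dy": 0,"dz": -2,"rx": 0,"ry": 0,"rz": 0,"jaw": -1},{"dx": 0,"dy": 0,"dz": -5,"rx": 0,"ry": 0,"rz": 0,"jaw": -1},{"dx": 0,"dy": 0,"dz": -5,"rx": 0,"ry": 0,"rz": 0,"jaw": -1},{"dx": 0,"dy": 0,"dz": -5,"rx": 0,"ry": 0,"rz": 0,"jaw": -1},{"dx": 0,"dy": 0,"dz": -5,"rx": 0,"ry": 0,"rz": 0,"jaw": -1},{"dx": -2,"dy": -4.5,"dz": 0,"rx": 0,"ry": 0,"rz": 0,"jaw": -1},{"dx": -2,"dy": -4.5,"dz": 0,"rx": 0,"ry": 0,"rz": 0,"jaw": -1},{"dx": -2,"dy": -4.5,"dz": 0,"rx": 0,"ry": 0,"rz": 0,"jaw": -1},{"dx": -1.5,"dy": -4.5,"dz": 0,"rx": 0,"ry": 0,"rz": 0,"jaw": -1},{"dx": -1,"dy": -4.3,"dz": 0,"rx": 0,"ry": 0,"rz": 0,"jaw": -1},{"dx": 0,"dy": 0,"dz": 0,"rx": 0,"ry": 0,"rz": 0,"jaw": -1}], "newtons": 20}}

```text
clock: 7.48
position: [0.5028, -0.1842, 0.3392]
orientation: [-3.141, 0.001, 2.743]
wrist_force: [0.7, 1.3, 0.8]
opening: 0.0001
```

```bash
python3 st.py;  python3 - <<'E'
from h import *
from workcell import *
im,d=capture("scene"); cv2.imwrite("pics/s5.png",cv2.resize(im[100:300,200:440],None,fx=3,fy=3)[:,:,::-1])
E
python3 arc.py .861 140
```

```text
t 7.475 pos [ 0.5028 -0.1842  0.3392] station mm [  35.6048 -116.4391  339.1543] tool axes in station (cols)
 [[-1.      0.0082  0.0009]
 [ 0.0082  1.     -0.0007]
 [-0.0009 -0.0007 -1.    ]] 
F station [0.1747 1.4362 0.7886] q [-0.584   0.0518  0.902   1.6027 -0.0399  1.5059  1.492 ] open 0.0001081019010015259
0.861 [ 15.8 223.4]
0.761 [  5.1 214.3]
0.661 [ -4.6 204.3]
0.561 [-13.3 193.3]
0.461 [-20.8 181.4]
0.361 [-27.2 168.9]
0.261 [-32.2 155.9]
0.161 [-35.9 142.3]
0.061 [-38.3 128.5]
-0.039 [-39.2 114.5]
```

View pics/s5.png

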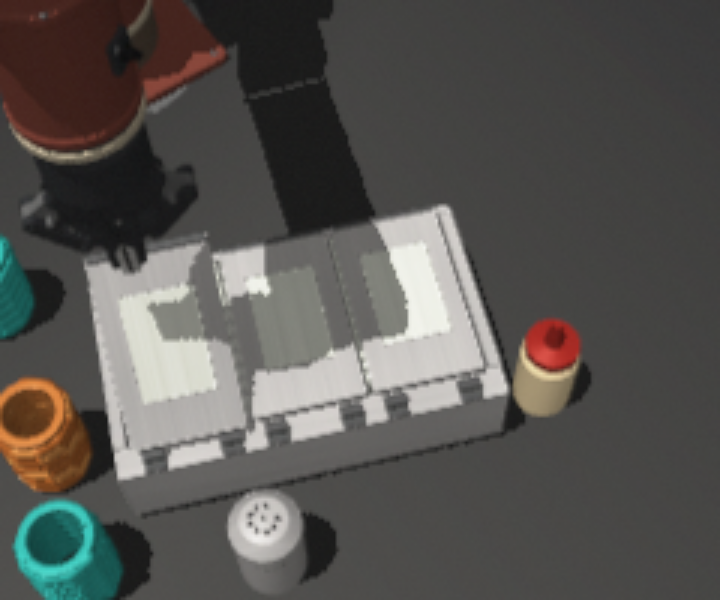

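The left lid lies flush with the middle one, and the station hasn't visibly moved. Next I'll descend to the right lid.

Request:
{"fn": "jog_arm", "kwargs": {"motion": [{"dx": 0,"dy": 0.3,"dz": 5,"rx": 0,"ry": 0,"rz": 0,"jaw": -1},{"dx": 0,"dy": 0,"dz": 4,"rx": 0,"ry": 0,"rz": 0,"jaw": -1},{"dx": 0.4,"dy": 0,"dz": 2,"rx": 0,"ry": 0,"rz": 0,"jaw": -1},{"dx": 0,"dy": 0,"dz": 0,"rx": 0,"ry": 0,"rz": 0,"jaw": -1}], "newtons": 20}}

```text
clock: 8.02
position: [0.501, -0.1739, 0.2276]
orientation: [-3.141, -0.003, 2.752]
wrist_force: [-0.6, 0.2, 0.8]
opening: -0.0002
```

```bash
python3 st.py
```

```text
t 8.025 pos [ 0.501  -0.1739  0.2276] station mm [  30.0388 -107.6537  227.6329] tool axes in station (cols)
 [[-1.     -0.0006 -0.0026]
 [-0.0006  1.     -0.0005]
 [ 0.0026 -0.0005 -1.    ]] 
F station [-0.6482 -0.0249  0.7512] q [-0.5738  0.1049  0.8943  1.7933 -0.0848  1.286   1.5228] open -0.00022955533595181286
```

Request:
{"fn": "jog_arm", "kwargs": {"motion": [{"dx": 0.7,"dy": -0.4,"dz": 0.2,"rx": 0,"ry": 0,"rz": 0,"jaw": -1},{"dx": 0.7,"dy": 0,"dz": 0.2,"rx": 0,"ry": 0,"rz": 0,"jaw": -1},{"dx": 0.55,"dy": 0,"dz": 0.45,"rx": 0,"ry": 0,"rz": 0,"jaw": -1},{"dx": 0.55,"dy": 0,"dz": 0.45,"rx": 0,"ry": 0,"rz": 0,"jaw": -1},{"dx": 0.5,"dy": 0,"dz": 0.5,"rx": 0,"ry": 0,"rz": 0,"jaw": -1},{"dx": 0.5,"dy": 0,"dz": 0.5,"rx": 0,"ry": 0,"rz": 0,"jaw": -1}], "newtons": 20}}

```text
clock: 8.78
position: [0.4674, -0.1656, 0.2055]
orientation: [3.141, 0.0, 2.75]
wrist_force: [1.9, 0.1, 1.2]
opening: -0.0001
```

```bash
python3 st.py;  python3 - <<'E'
from h import *
from workcell import *
im,d=capture("scene"); cv2.imwrite("pics/s6.png",cv2.resize(im[100:300,200:440],None,fx=3,fy=3)[:,:,::-1])
E
```

```text
t 8.775 pos [ 0.4674 -0.1656  0.2055] station mm [  -4.18   -112.7872  205.5129] tool axes in station (cols)
 [[-1.      0.0012  0.    ]
 [ 0.0012  1.      0.0001]
 [-0.      0.0001 -1.    ]] 
F station [1.7114 0.7957 1.1905] q [-0.6066  0.0088  0.8779  1.9008 -0.0073  1.2351  1.4529] open -6.213546362847597e-05
```

View pics/s6.png

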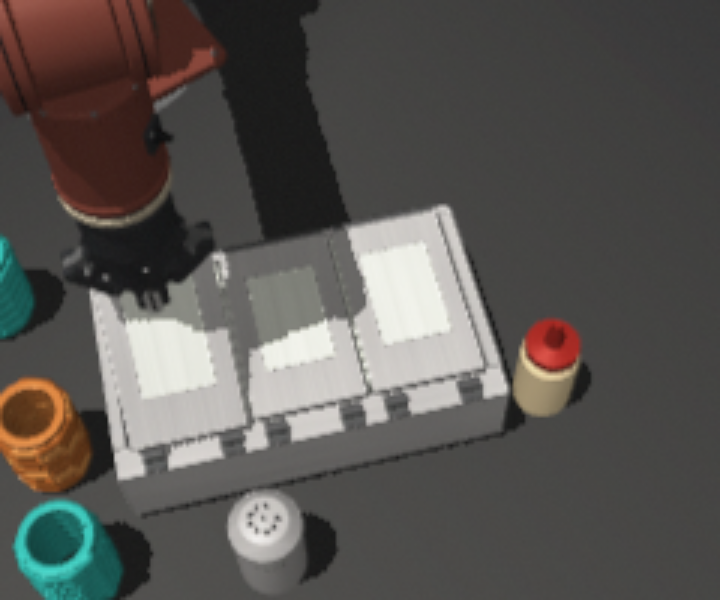

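The right lid is moving under the fingertips at (150,300), so I'll continue.

Request:
{"fn": "jog_arm", "kwargs": {"motion": [{"dx": 0.45,"dy": 0,"dz": 0.55,"rx": 0,"ry": 0,"rz": 0,"jaw": -1},{"dx": 0.45,"dy": 0,"dz": 0.6,"rx": 0,"ry": 0,"rz": 0,"jaw": -1},{"dx": 0.4,"dy": 0,"dz": 0.6,"rx": 0,"ry": 0,"rz": 0,"jaw": -1},{"dx": 0.35,"dy": 0,"dz": 0.6,"rx": 0,"ry": 0,"rz": 0,"jaw": -1},{"dx": 0.35,"dy": 0,"dz": 0.65,"rx": 0,"ry": 0,"rz": 0,"jaw": -1},{"dx": 0.3,"dy": 0,"dz": 0.65,"rx": 0,"ry": 0,"rz": 0,"jaw": -1},{"dx": 0.25,"dy": 0,"dz": 0.65,"rx": 0,"ry": 0,"rz": 0,"jaw": -1},{"dx": 0.25,"dy": 0,"dz": 0.65,"rx": 0,"ry": 0,"rz": 0,"jaw": -1},{"dx": 0.2,"dy": 0,"dz": 0.7,"rx": 0,"ry": 0,"rz": 0,"jaw": -1},{"dx": 0.2,"dy": 0,"dz": 0.7,"rx": 0,"ry": 0,"rz": 0,"jaw": -1}], "newtons": 20}}

```text
clock: 10.07
position: [0.438, -0.1537, 0.1419]
orientation: [-3.141, 0.0, 2.75]
wrist_force: [0.4, -0.2, 1.6]
opening: 0.0001
```

```bash
python3 st.py
```

```text
t 10.075 pos [ 0.438  -0.1537  0.1419] station mm [ -35.8916 -112.909   141.8689] tool axes in station (cols)
 [[-1.      0.0013  0.0002]
 [ 0.0013  1.     -0.0001]
 [-0.0002 -0.0001 -1.    ]] 
F station [0.4332 0.011  1.5629] q [-0.6124 -0.0068  0.8678  2.048   0.006   1.0978  1.4317] open 8.37800968931179e-05
```

Request:
{"fn": "jog_arm", "kwargs": {"motion": [{"dx": 0.15,"dy": 0,"dz": 0.6,"rx": 0,"ry": 0,"rz": 0,"jaw": -1},{"dx": 0.1,"dy": 0,"dz": 0.6,"rx": 0,"ry": 0,"rz": 0,"jaw": -1},{"dx": 0,"dy": 0,"dz": 0.5,"rx": 0,"ry": 0,"rz": 0,"jaw": -1},{"dx": 0,"dy": 0,"dz": 0.4,"rx": 0,"ry": 0,"rz": 0,"jaw": -1},{"dx": 0,"dy": 0,"dz": 0.2,"rx": 0,"ry": 0,"rz": 0,"jaw": -1},{"dx": 0,"dy": 0,"dz": 0.1,"rx": 0,"ry": 0,"rz": 0,"jaw": -1}], "newtons": 20}}

```text
clock: 10.82
position: [0.4356, -0.1526, 0.1197]
orientation: [3.141, -0.002, 2.75]
wrist_force: [-15.3, 4.7, 38.8]
opening: 0.0002
```

```bash
python3 st.py
```

```text
t 10.825 pos [ 0.4356 -0.1526  0.1197] station mm [ -38.5316 -112.8596  119.7246] tool axes in station (cols)
 [[-1.      0.0015 -0.0018]
 [ 0.0015  1.      0.0009]
 [ 0.0018  0.0009 -1.    ]] 
F station [-15.9488  -1.4441  38.8114] q [-0.6057  0.0279  0.8753  2.0768 -0.026   1.0487  1.4612] open 0.0002346000945332855
```

Request:
{"fn": "jog_arm", "kwargs": {"motion": [{"dx": 0,"dy": 0,"dz": -1,"rx": 0,"ry": 0,"rz": 0,"jaw": -1},{"dx": 0,"dy": 0,"dz": -4,"rx": 0,"ry": 0,"rz": 0,"jaw": -1},{"dx": 0,"dy": 0,"dz": -5,"rx": 0,"ry": 0,"rz": 0,"jaw": -1},{"dx": 0,"dy": 0,"dz": -5,"rx": 0,"ry": 0,"rz": 0,"jaw": -1},{"dx": 0,"dy": 0,"dz": -5,"rx": 0,"ry": 0,"rz": 0,"jaw": -1},{"dx": 0,"dy": 5,"dz": 0,"rx": 0,"ry": 0,"rz": 0,"jaw": -1},{"dx": 0,"dy": 5.5,"dz": 0,"rx": 0,"ry": 0,"rz": 0,"jaw": -1},{"dx": 0,"dy": 5.5,"dz": 0,"rx": 0,"ry": 0,"rz": 0,"jaw": -1},{"dx": 0,"dy": 5.5,"dz": 0,"rx": 0,"ry": 0,"rz": 0,"jaw": -1},{"dx": 0,"dy": 5.5,"dz": 0,"rx": 0,"ry": 0,"rz": 0,"jaw": -1},{"dx": 0,"dy": 5.5,"dz": 0,"rx": 0,"ry": 0,"rz": 0,"jaw": -1},{"dx": 0,"dy": 5.5,"dz": 0,"rx": 0,"ry": 0,"rz": 0,"jaw": -1}], "newtons": 20}}

```text
clock: 12.32
position: [0.5814, 0.2003, 0.3182]
orientation: [3.142, 0.0, 2.75]
wrist_force: [0.7, 0.3, 0.3]
opening: 0.0001
```

Request:
{"fn": "jog_arm", "kwargs": {"motion": [{"dx": 0,"dy": 5.5,"dz": 0,"rx": 0,"ry": 0,"rz": 0,"jaw": -1},{"dx": 0,"dy": 4,"dz": 0,"rx": 0,"ry": 0,"rz": 0,"jaw": -1},{"dx": 0,"dy": 0,"dz": 0,"rx": 0,"ry": 0,"rz": 0,"jaw": -1},{"dx": 0,"dy": 0,"dz": 0,"rx": 0,"ry": 0,"rz": 0,"jaw": -1}], "newtons": 20}}

```text
clock: 12.82
position: [0.6173, 0.2855, 0.318]
orientation: [-3.14, 0.0, 2.749]
wrist_force: [0.3, -0.7, 0.2]
opening: -0.0001
```

```bash
python3 st.py;  python3 - <<'E'
from h import *
from workcell import *
x,y,w=np.load("st.npy");Rz=Ro.from_euler('z',w).as_matrix()
for n in("top","scene"):
    im,d=capture(n); c=calibration(n)
    o=np.load(n+"0.npz")
    P=cloud(d,c['K'],Ro.from_euler('xyz',c['rotation']).as_matrix(),c['eye']).reshape(-1,3)
    Q=(P-[x,y,0])@Rz
    for nm,y0 in(("left",.112),("right",-.112),("mid",0)):
        m=(abs(Q[:,1]-y0)<.045)&(Q[:,0]>-.09)&(Q[:,0]<.08)&(Q[:,2]>.08)&(Q[:,2]<.2)
        q=Q[m];A=np.c_[q[:,:2],np.ones(len(q))];k=np.linalg.lstsq(A,q[:,2],rcond=None)[0]
        print(n,nm,len(q),"angle",-k[0],"roll",k[1],"z mean",q[:,2].mean())
    s=(slice(120,280),slice(250,480)) if n=="top" else (slice(140,310),slice(180,420))
    a=cv2.resize(im[s],None,fx=3.3,fy=3.3); cv2.imwrite(f"pics/{n}9.png",a[:,:,::-1])
    g0=cv2.cvtColor(o['im'],cv2.COLOR_RGB2HSV);g1=cv2.cvtColor(im,cv2.COLOR_RGB2HSV)
    for nm,lo,hi in(("red",(0,150,90),(5,255,255)),("orange",(8,120,60),(18,255,255))):
        r=[]
        for g in(g0,g1):
            mk=cv2.inRange(g,lo,hi); nn,_,stt,ce=cv2.connectedComponentsWithStats(mk)
            r+=[(stt[i,4],ce[i].round(1)) for i in np.argsort(-stt[1:,4])[:2]+1]
        print(n,nm,r)
E
```

```text
t 12.825 pos [0.6173 0.2855 0.318 ] station mm [-37.2611 361.4393 318.0316] tool axes in station (cols)
 [[-1.      0.002   0.0003]
 [ 0.002   1.     -0.0011]
 [-0.0003 -0.0011 -1.    ]] 
F station [ 0.5669 -0.5576  0.2394] q [-0.8698  0.4019  0.5396  1.2596 -0.2015  1.5336  0.82  ] open -0.0001346368158632424
top left 2135 angle -7.57696020710774e-05 roll -0.0008328449232644225 z mean 0.1200045724701473
top right 2137 angle 0.0012226556056730916 roll 0.0013544529140900319 z mean 0.1200427009796054
top mid 2130 angle 0.0001689246734388205 roll 0.0024281650131283694 z mean 0.12003911394402253
top red [(np.int32(179), array([277.4, 143.9])), (np.int32(157), array([277. , 143.6]))]
top orange [(np.int32(220), array([435.9, 227.5])), (np.int32(189), array([443.7, 226.5])), (np.int32(73), array([436.4, 234.5])), (np.int32(62), array([444.8, 227. ]))]
scene left 1633 angle 0.000578794168107976 roll 0.0016795179368811197 z mean 0.12061961274496501
scene right 1737 angle 0.0019179692202428052 roll 0.0015339063590902036 z mean 0.1204627179078345
scene mid 1678 angle 0.002994576661768982 roll 0.0017730338457767059 z mean 0.1206135215918985
scene red [(np.int32(242), array([383.7, 214.4])), (np.int32(241), array([383.8, 214.5]))]
scene orange [(np.int32(11808), array([602.4, 100.9])), (np.int32(2568), array([499.6,  14.8])), (np.int32(11814), array([602.3, 101. ])), (np.int32(1685), array([513. ,  17.6]))]
```

View pics/top9.png

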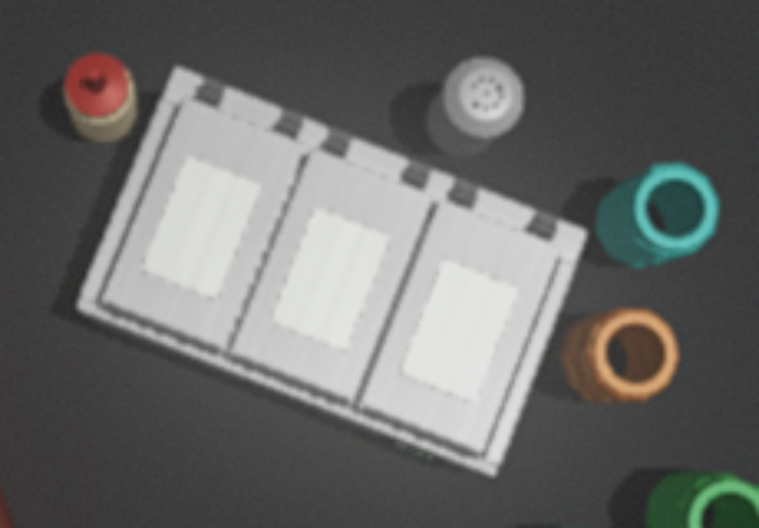

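View pics/scene9.png

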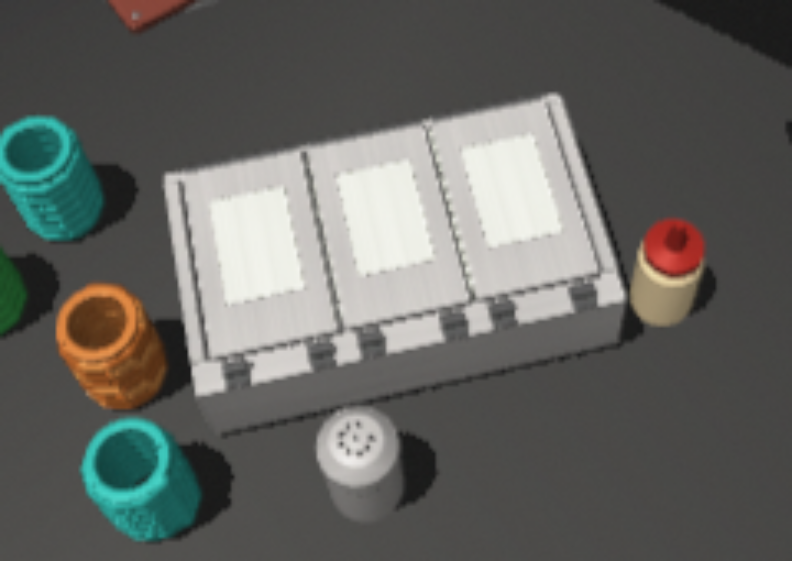

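All three lids are flush. In the scene crop, the station corners (165,178) and (625,295), the bottle, shaker and cake are at the same pixels as before. The hand is clear, so I'll hand in.

```bash
python3 -c "
from workcell import *
print(finish_job())"
```

```text
the job is handed in; nothing more can be done
None
```

Both raised lids are shut. I pushed each one down along its arc with the closed fingertips on its outer face, lifted the hand clear, and handed the job in about 13 s into the 61 s allowed.

- **Lids:** the last depth checks, from both cameras, put all three lids within 0.003 rad of shut, with their tops at 120 mm.
- **Closing speed:** I commanded about 0.4 rad/s or less, against the 3 rad/s slam limit. I did not measure the lid speed directly.
- **Surroundings:** the station, shaker, squeeze bottle and cake show no visible shift between the before and after pictures. The bottle cap moved less than 1 pixel. My colour check on the cake was unreliable (its blob split in two), so for the cake I relied on the pictures.
- **Force:** the final press read about 16 N downward on the left lid and 39 N on the right. The right one was firmer than needed, but it went through the fingertips and the station did not visibly move.
- **Hand:** at the end it was well above and to the left of the station, with the wrist force near zero.

The first two move calls that left out some fields were refused as invalid and moved nothing. Calls with every field filled in worked.

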